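# Draw the stock rack's bolt with the hooked rod

## Task

The sliding bolt of the stock rack sits under its wire top, out of reach of the hand: take the hooked rod by its handle from its wooden rest, drop the hook into the eye of the bolt and draw the bolt fully home towards the open front of the rack. Hold a firm pull of about 12 N against the end stop (at least 8, never over 18) for about half a second so that it seats, then unhook. Gently lay the rod back in its rest as it lay, leaving the bolt drawn, not touching the bolt by hand and leaving everything else alone.

Things in the scene. Friction and masses are not known exactly. Their poses are not given: they have to be found in the camera images.
- rod_grip (a point): Hooked rod (loose, about 130 g): centre of its black handle. x runs along the rod to the hook, z up. Handle 110 mm long, 20 wide, 24 high. Its 8 mm steel shaft goes on along the handle's axis to x = 202 mm and there bends down into an 8 mm thick hook, leaning slightly back: tip 28 mm below the axis, middle at x = 197. Centre of mass ahead of the handle's centre.
- rest: Fixed wooden rest, origin on the counter under the resting handle's centre, x along the rod; base 8 mm high, 70 wide. Rear cradle x = -55 to -39 mm: slot 30 wide, floor 43 up, cheeks to 55, for the handle's tail. Front cradle x = 103 to 117: slot 20 wide, floor 51 up, cheeks to 63, for the shaft. The rod's axis lies 55 mm up; the handle is free between the cradles.
- rack: Fixed low aluminium stock rack with chrome wire top, open in front. Origin on the counter, on the bolt's line, within 10 mm of the eye of a bolt pushed fully in; x points inward from the open front, y left. The wire top begins at x = -104 mm, underside 79 and top 87 mm above the counter. Side posts leave y = -100 to 100 free; rear flap at x = 85; floor 4 mm thick.
- eye (a point): Centre of the upper edge of the bolt's eye, 24 mm above the counter: a level square steel frame at the bolt's front end, opening 24 mm (rack's x) by 28 (y), bars 6 wide, 10 high, clear to the rack's floor below. It slides only along the rack's x, stays where left, friction about 4 N. The rigid end stop, 24 to 40 mm towards the front from the start, must be felt: eye then at x = -30 to -50 mm.
- bolt: The bolt that carries the eye (reference only: use the eye): steel bar 22 mm wide, 10 high, running 94 mm inward from the eye between two dark guides; origin on the counter under the eye's centre.
- tray: Fixed shallow steel tray, 220 x 210 mm, 18 high; bystander (on the other side of the rack from the rest)
- bowl: black plastic mixing bowl, 110 mm wide, 60 high, on the steel tray; bystander; origin at the centre of its underside
- brush: black tint brush lying flat, 180 mm long, on the steel tray; bystander; origin at the centre of its underside
- jar_a: small jar with a black lid, 42 mm wide, 45 high, inside the rack on its left (+y) side; bystander; origin at the centre of its underside
- jar_b: the same jar on the rack's right (-y) side; bystander; origin at the centre of its underside
- dropper: small amber dropper bottle, 28 mm wide, 75 high, standing before the rack; bystander; origin at the centre of its underside
- bottle_a: white bottle, 54 mm wide, 170 high; bystander; origin at the centre of its underside
- bottle_b: white bottle, 48 mm wide, 140 high; bystander; origin at the centre of its underside
Things that resemble listed ones, but are neither listed nor needed, are in the scene too. What is meant by the rest is not orange or purple, and is the larger of those in its own colour.

How it is judged:
On the way, in this order (a step that is already met when the one before it is completed fails the run):
1. the rod is held in the fingers, its hook pulls the bolt against its end stop with 8 to 18 N (x of eye in the frame of rack below -0.028 m and distance of eye from where it was at the start of the episode above 0.022 m and contact force between rod and bolt above 8 N and contact force between the fingers and rod above 1 N), for 0.3 s.
2. the rod lies in its rest again (z of rod_grip in the frame of rest between 0.049 and 0.061 m and x of rod_grip in the frame of rest between -0.035 and 0.035 m and y of rod_grip in the frame of rest between -0.009 and 0.009 m), for 0.2 s.
At the end, for the whole second after the job is handed in: Bolt left drawn: eye beyond x = -28 mm of the rack and 22 mm from its start; rod released and still in both cradles, hook forward and down: handle centre within 35 mm along, 9 mm across the rest, 49 to 61 mm up, under 0.12 rad off its axis, tilt under 0.2 rad, within 60 mm of its start (all of step 2 and x of eye in the frame of rack below -0.028 m and distance of eye from where it was at the start of the episode above 0.022 m and angle between the x axis of rod_grip and the x axis of rest, either way round below 0.12 rad and angle between rod_grip's own z axis and vertical below 0.2 rad and distance of rod_grip from where it was at the start of the episode below 0.06 m and linear speed of rod below 0.02 m/s); the robot touches nothing.
It fails at once if rod and bolt press on each other with more than 18 N (contact force between rod and bolt above 18 N).
It fails at once if rod and rack press on each other with more than 18 N (contact force between rod and rack above 18 N).
It fails at once if the rod is slammed into its rest (more than 30 N) (contact force between rod and rest above 30 N).
It fails at once if the hand or arm touches the bolt (contact force between any of the arm, the fingers and bolt above 0.5 N).
It fails at once if a bystander is moved by more than 25 mm (distance of any of bowl, brush, jar_a, jar_b, dropper, bottle_a, bottle_b from where it was at the start of the episode above 0.025 m).
It also fails if it takes over 72 s, if anything falls off the work surface, if the arm or the gripper's body presses on something with over 40 N, if the wrist force passes 120 N, or if a joint passes its speed limit or range.

## Robot

A 7-joint arm with a two-finger parallel gripper is mounted at the origin on the work surface. World frame = base frame: x ahead of the robot, y to its left, z up, the work surface at z = 0. Lengths are in m, angles in rad, forces in N, time in s.
With the tool pointing down it reaches from about 0.35 to 0.9 m from the base axis. Payload 8.1 kg.
Tool frame: the origin (TCP) lies at the very end of the fingers, on their centre line; the grasp point (between the pads) lies 19 mm behind it; z points along the fingers, x is the direction in which the jaws open and shut, and the axes are right-handed (so a half turn about z gives the same grasp; the last joint's range is limited). The gripper opens to 92 mm and grips with 3 to 60 N. Pads are 19 mm wide; open, the fingers measure 130 mm over their backs; the gripper's body (75 mm by 190 mm) begins 47 mm behind the grasp point.
Start: joints at [1.075, 0.434, 0.025, 1.573, -0.012, 1.134, -0.075], TCP at [0.239, -0.577, 0.227] pointing down, gripper open.
Joint ranges: [-2.62, 2.62], [-0.44, 2.09], [-1.27, 1.32], [0.08, 2.57], [-1.32, 4.46], [0.12, 2], [-2.74, 2.74]. Speed limits (rad/s): [2.22, 2.22, 3.01, 3.01, 3.14, 3.14, 3.14].

## Interface

Orientations are given as a rotation vector (axis times angle).
In Python, from cell import status, viewer, arm gives the robot as it stands.
- The arm moves only by the tool jog_arm, never from a script. Its argument "commands" is text: rows parted by semicolons, each of 7 numbers parted by spaces: the closure, from -1 (fully open) to 1 (shut), then the shift along the world's x, y, z normalised to -1 to 1, where 1 is 0.3 m, then the turn, a rotation vector about the world's x, y, z normalised to -1 to 1, where 1 is 2 pi rad. In form: jaw dx dy dz wx wy wz; .... A call has exactly 5 rows; each row shifts and turns the commanded pose from where the row before left it; what a row does not reach is not made up. A row lasts 1/10 s, in which the tool goes at most 50 mm and 8.59 degrees, less where a joint would pass 70% of its speed; a pose out of reach is approached as far as the arm can. A call with a number of a shift or a turn outside -1 to 1 is refused whole. A call with a gripper value outside its range is refused whole. The fingers move at their own pace and stop on an object; "force" is the grip in N (left out, the last holds). Time passes only in rows, so rows that do not move let the fingers close, or fill a call up. It gives the time, the measured TCP pose, the force and the opening at its end, in the units of the state.
- status.observe(): the state, without advancing time (a new reading comes with each control period).
- viewer.get_image(name): name is "side" or "top" or "wrist"; returns a dict with "pixels" (400x640x3 uint8, red, green, blue), "z_map" (400x640 float32, m along the optical axis (not along the pixel's ray), 0 where there is no reading), "camera_matrix" (3x3 intrinsics, pixels), "R" (3x3) and "t" (3): a world point X has camera coordinates R X + t. Camera axes: x right, y down, z forward; pixel columns grow to the right and rows downward; lengths in m; the calibration is good to about 2 mm. A picture is of the moment at which its call begins.
- arm.sign_off(): hands the job in, once; it reports no verdict.
The state is a dict: "clock": time; "joints": joint angles; "dq": joint speeds; "joint_efforts": joint torques, N m; "position": TCP position; "ee_rot": TCP orientation; "force": force on the tool from outside, world axes, zero at the start; "ft_torque": the same for the moment, N m; "width": opening from 0.0 (shut) to 1.0 (fully open).
Only numpy, scipy, OpenCV 4.12 (cv2) and the standard library are available. Lean on these libraries where they do the work, as an engineer would, in place of code of your own. Each camera call takes 0.05 s, during which the arm holds its last target. There are 200 camera calls.

## Working session

There is one attempt and no reset: what is moved stays moved. The work goes in short steps, Python scripts to look and compute and a tool call to move; the robot and the scene stay as the last step left them, time stands still between calls to the robot, and variables do not carry over. Pictures are saved under pics/ and viewed, about 8 in all and at most 12, crops included, and the job is handed in when it is done.

Besides the shell and the picture viewer there is one more tool, called after "Call:" as name(argument=value, ...), one argument or row to a line, values as JSON. jog_arm: Moves the arm, as the interface text tells. Scaled input: -1 to 1 covers 0.3 m each way for a shift and 2 pi rad each way for a turn. Its arguments: {"type":"object","properties":{"commands":{"type":"string"},"force":{"type":"number"}},"required":["commands"]}

```bash
mkdir -p pics; ls; cat > h.py <<'E'
import numpy as np, cv2
from cell import status, viewer, arm
def grab(n):
    d=viewer.get_image(n); np.savez(''+n+'.npz',**d); return d
def load(n): return dict(np.load(''+n+'.npz'))
def world(d):
    K=d['camera_matrix']; z=d['z_map']; h,w=z.shape
    u,v=np.meshgrid(np.arange(w),np.arange(h))
    c=np.stack([(u-K[0,2])/K[0,0]*z,(v-K[1,2])/K[1,1]*z,z],-1)
    W=(c-d['t'])@d['R']; W[z==0]=np.nan; return W
def proj(d,X):
    c=np.atleast_2d(X)@d['R'].T+d['t']; p=c@d['camera_matrix'].T; return p[:,:2]/p[:,2:]
def save(d,name,box=None,s=1):
    im=d['pixels'][...,::-1]
    if box: im=im[box[1]:box[3],box[0]:box[2]]
    cv2.imwrite('pics/'+name,cv2.resize(im,None,fx=s,fy=s,interpolation=cv2.INTER_CUBIC))
E
python3 - <<'E'
from h import *
print(status.observe())
a=grab('top');b=grab('side')
im=np.hstack([a['pixels'],b['pixels']])[...,::-1]
cv2.imwrite('pics/a.png',a['pixels'][...,::-1]);cv2.imwrite('pics/b.png',b['pixels'][...,::-1])
for d in(a,b):print(d['camera_matrix'],d['R'],d['t'])
E
```

```text
pics
{'clock': 0.0, 'joints': array([ 1.07537033,  0.43524285,  0.02499823,  1.57410777, -0.01158708,
        1.13400883, -0.0750906 ]), 'dq': array([ 0.00068046,  0.00059467, -0.00185741, -0.0016347 , -0.00104657,
       -0.00105833, -0.00024075]), 'joint_efforts': array([ 8.73720473e-04, -6.67830205e+01,  9.85529758e-01, -3.14469194e+01,
       -6.05122838e-02,  4.29639663e-02,  1.71322035e-04]), 'position': array([ 0.23897889, -0.57694136,  0.22592881]), 'ee_rot': array([-2.61155282e+00,  1.74489135e+00,  2.25418602e-03]), 'force': array([-0.16650167,  0.28541197, -0.06797963]), 'ft_torque': array([-0.00304047, -0.01180095, -0.00439091]), 'width': 0.9996553725733993}
[[471.26326478   0.         322.47753911]
 [  0.         471.26326478 201.75013139]
 [  0.           0.           1.        ]] [[ 0.02771859 -0.99957839 -0.00864393]
 [-0.9882712  -0.02610391 -0.15046138]
 [ 0.1501723   0.01271313 -0.9885781 ]] [-0.00978429  0.54517839  1.50259158]
[[364.85414003   0.         320.3179413 ]
 [  0.         364.85414003 200.8709239 ]
 [  0.           0.           1.        ]] [[-0.7626708  -0.64672637  0.00884548]
 [-0.43943642  0.50808635 -0.7407725 ]
 [ 0.47458284 -0.56885258 -0.67169775]] [0.41952954 0.29478255 0.8107972 ]
```

View pics/a.png

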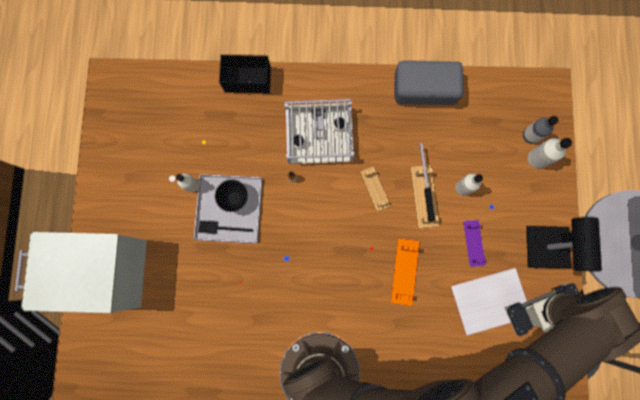

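View pics/b.png

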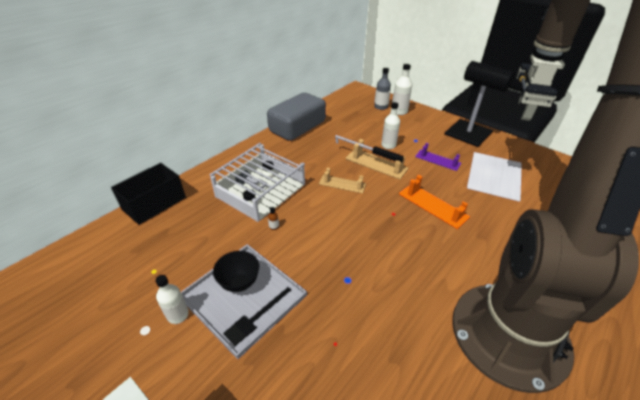

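The top view shows two natural-wood rests, a larger one at (425,197) that carries the rod and a small empty one at (375,188). There is also an orange one (405,272) and a purple one (474,243). The larger wooden one with the rod fits the description. The rack is at (320,132), with the dropper in front of it at (293,177). I'll confirm with an enlarged crop.

```bash
python3 - <<'E'
from h import *
a=load('top');b=load('side')
A=cv2.resize(a['pixels'][85:235,275:475],None,fx=4,fy=4,interpolation=cv2.INTER_CUBIC)
cv2.imwrite('pics/c.png',A[...,::-1])
W=world(a)
for n,p in dict(handle=(430,205),shaft=(423,165),tip=(422,148),restL=(418,222),rackc=(320,125)).items(): print(n,W[p[1],p[0]])
E
```

```text
handle [ 0.53974604 -0.34055993  0.06795809]
shaft [ 0.6743445  -0.3218907   0.05229142]
tip [ 0.73148673 -0.31863576  0.0533191 ]
restL [ 0.49020798 -0.31266042  0.01225979]
rackc [0.81301291 0.0210455  0.01859618]
```

View pics/c.png

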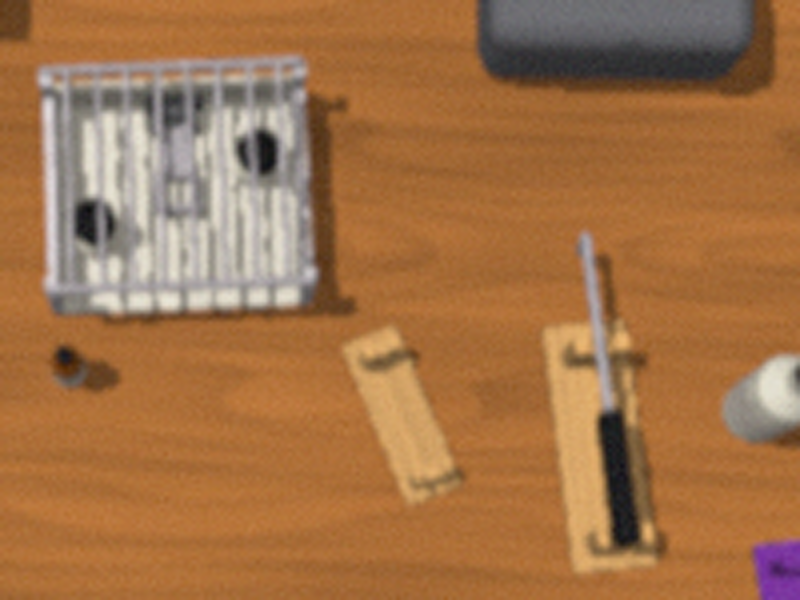

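The crop confirms it: the rod lies in the larger natural-wood rest (crop 605,450). The bolt's eye is at crop (182,195), which is pixel (320.5,133.8), and the open front of the rack faces the robot. Next I measure the geometry.

```bash
python3 - <<'E'
from h import *
a=load('top');b=load('side');W=world(a);V=world(b)
def rng(M,x0,x1,y0,y1,z0,z1): return (M[...,0]>x0)&(M[...,0]<x1)&(M[...,1]>y0)&(M[...,1]<y1)&(M[...,2]>z0)&(M[...,2]<z1)
for n,M,d in(('top',W,a),('side',V,b)):
    px=d['pixels'].astype(int); dark=px.max(-1)<70
    h=rng(M,.45,.66,-.40,-.27,.045,.09)&dark; P=M[h]
    print(n,'handle',len(P),P.mean(0),P.min(0),P.max(0))
    q=rng(M,.60,.76,-.37,-.28,.045,.075)&~dark&(abs(px[...,0]-px[...,2])<45); S=M[q]
    print(' shaft',len(S),S.min(0),S.max(0)); 
    for Q in (P,S,np.vstack([P,S])):
        l=cv2.fitLine(Q[:,:2].astype(np.float32),cv2.DIST_HUBER,0,.01,.01).ravel(); print('  line',l,np.degrees(np.arctan2(l[1],l[0])))
    base=rng(M,.45,.72,-.42,-.24,.004,.013)&(px[...,0]-px[...,2]>40)&(px[...,0]>150)
    r=cv2.minAreaRect(M[base][:,:2].astype(np.float32)*1000); print(' rest',base.sum(),r)
    # rack top
    t=rng(M,.68,.97,-.12,.17,.078,.1)
    r=cv2.minAreaRect(M[t][:,:2].astype(np.float32)*1000); print(' racktop',t.sum(),r, M[t].min(0),M[t].max(0))
    for nm,bx in dict(bottle=(.5,.7,-.52,-.38),drop=(.6,.74,.03,.15),bL=(.5,.75,.3,.5)).items():
        t=rng(M,*bx,.03,.2); 
        if t.sum(): print(' ',nm,M[t].min(0),M[t].max(0),np.median(M[t],0))
e=W[122:146,308:334]
np.set_printoptions(linewidth=220)
print((e[...,2]*1000).round().astype(int)); print(W[134,320],proj(b,W[134,320]))
E
```

```text
top handle 189 [ 0.54108846 -0.33858321  0.06617692] [ 0.49037024 -0.35360762  0.04855245] [ 0.59631416 -0.32482829  0.07562857]
 shaft 108 [ 0.60320417 -0.33413814  0.0480463 ] [ 0.74758765 -0.3112755   0.06824387]
  line [ 0.9928391   0.11945916  0.54108846 -0.3385832 ] 6.860891
  line [ 0.9923949  0.1230946  0.6758127 -0.3230235] 7.070735
  line [ 0.9932249   0.11620768  0.59007907 -0.33292514] 6.673287
 rest 942 ((585.2715454101562, -329.575927734375), (268.9273681640625, 179.25775146484375), 0.4964108169078827)
 racktop 982 ((782.371337890625, 23.466957092285156), (196.68255615234375, 217.88636779785156), 3.2679741382598877) [ 0.68030356 -0.09014688  0.0780699 ] [0.8843406  0.13714928 0.09626663]
  bottle [ 0.58487112 -0.48956267  0.0309327 ] [ 0.63738425 -0.43753982  0.17811743] [ 0.60510451 -0.45506539  0.11116438]
  drop [0.61805741 0.03000431 0.03031828] [0.73960326 0.12828492 0.09380115] [0.69043049 0.10363151 0.08240354]
  bL [0.50264242 0.3000102  0.03044911] [0.62060928 0.47285426 0.14863424] [0.58576571 0.354469   0.06209705]
side handle 195 [ 0.54126051 -0.33302533  0.
[... 13715 characters left out ...]
                  5]
 [                  91                    8                    3                    3                    7                    4                    0                   85                   86                   -2
                     0                    2                    3                    4                   -4                   88                    5                    2                    0                    2
                     5                    6                    4                   88                    1                    6]]
[0.78404215 0.02034505 0.0095079 ] [[260.33731951 186.31964796]]<stdin>:22: RuntimeWarning: invalid value encountered in cast
```

```bash
python3 - <<'E'
from h import *
for n in('top','side'):
    d=load(n);M=world(d)
    def rng(x0,x1,y0,y1,z0,z1): return (M[...,0]>x0)&(M[...,0]<x1)&(M[...,1]>y0)&(M[...,1]<y1)&(M[...,2]>z0)&(M[...,2]<z1)
    def atz(z,m):  # project masked pixels onto plane z
        v,u=np.nonzero(m);K=d['camera_matrix'];r=np.c_[(u-K[0,2])/K[0,0],(v-K[1,2])/K[1,1],np.ones(len(u))]@d['R'];c=-d['R'].T@d['t'];return c+r*((z-c[2])/r[:,2])[:,None]
    m=rng(.755,.83,-.015,.055,.0175,.034);P=atz(.024,m)*1000
    r=P.round(0)
    print(n,len(P)); o=np.argsort(-P[:,0])
    for lo in range(760,830,4):
        q=P[(P[:,0]>=lo)&(P[:,0]<lo+4)]; 
        if len(q):print('  x',lo,len(q),'y',np.sort(q[:,1].round(0)))
    # wires along x: y histogram vs x
    t=rng(.68,.90,-.1,.145,.078,.096);T=atz(.087,t)
    best=max(np.linspace(-.1,.1,201),key=lambda s:(np.histogram(T[:,1]-s*(T[:,0]-.78),bins=120,range=(-.1,.15))[0].astype(float)**2).sum())
    print(' wire slope deg',np.degrees(np.arctan(best)), 'y range at .78',np.percentile(T[:,1]-best*(T[:,0]-.78),[0.5,99.5]))
    hy,_=np.histogram(T[:,1]-best*(T[:,0]-.78),bins=125,range=(-.1,.15)); print(' ',hy)
    xr=T[:,0]+best*(T[:,1]-.02); print(' x range',np.percentile(xr,[0,1,99,100]))
    q=rng(.62,.72,.07,.14,.02,.078)
    Q=M[q];Q=Q[Q[:,0]<.675];print(' drop',len(Q),Q.min(0),Q.max(0))
E
```

```text
top 79
  x 768 6 y [16. 20. 23. 26. 33. 40.]
  x 772 10 y [ 6. 13. 16. 20. 23. 27. 30. 33. 40. 40.]
  x 776 2 y [ 6. 40.]
  x 780 3 y [ 6.  7. 40.]
  x 784 3 y [ 7. 41. 44.]
  x 788 3 y [ 7. 41. 44.]
  x 792 3 y [ 7. 41. 44.]
  x 796 7 y [ 7. 17. 27. 31. 34. 41. 44.]
  x 800 12 y [ 7. 17. 21. 24. 27. 31. 31. 34. 34. 41. 44. 44.]
  x 804 9 y [ 7. 17. 17. 21. 21. 24. 28. 31. 34.]
  x 808 5 y [18. 21. 24. 28. 31.]
  x 812 4 y [21. 24. 28. 35.]
  x 816 2 y [28. 35.]
  x 820 3 y [18. 21. 31.]
  x 824 4 y [18. 28. 32. 35.]
  x 828 3 y [21. 32. 35.]
 wire slope deg 3.661935575519803 y range at .78 [-0.08424133  0.12937765]
  [ 0  0  0  0  0  0  0  6  4  4  6  6  2  3  2  5 12 31 37 12  4  3  2  4
  3  3  3  3  6 24 37 27  3  5  2  3  4  1  5  2  3 10 30 36 11  2  4  0
  4  4  0  4  1  3 27 32 30  5  0  5  0  5  5  0  5  0 12 37 31 16  3  3
  6  0  5  3  2  5  2 27 33 29  5  3  2  4  0  5  2  2  4  9 31 34 10  4
  2  3  2  4  4  2  3  2 32 31 30  3  3  3  3  2  9  3  6  2  3  0  0  0
  0  0  0  0  0]
 x range [0.68423737 0.68493079 0.87702698 0.87759667]
 drop 54 [0.62016755 0.09773998 0.024
[... 502 characters left out ...]
y [20. 22. 27. 29. 33. 35.]
  x 816 4 y [18. 24. 26. 31.]
  x 820 4 y [20. 22. 28. 35.]
  x 824 1 y [30.]
 wire slope deg 3.7189939731580433 y range at .78 [-0.07816768  0.13611146]
  [ 0  0  0  0  0  0  0  0  1  1  3  4  5  3  4  3  2 18 24 22 16  3  3  2
  3  2  3  3  3  8 25 22 23  9  2  2  2  4  2  2  4  2 21 24 24 17  3  3
  3  3  2  2  4  2  6 24 23 23  4  2  4  2  3  4  4  2  2 22 28 27 15  3
  4  3  3  4  2  4  4  7 29 28 25  2  3  4  3  4  3  3  4  3 24 29 27 15
  2  4  3  3  4  3  3  4 13 27 29 25  2  4  4  2  2  4  5  5  3  4  5  1
  0  0  0  0  0]
 x range [0.6798574  0.68060293 0.87469529 0.8754642 ]
 drop 122 [0.62000315 0.10022803 0.02012096] [0.64076456 0.12562003 0.07772131]
```

Call:
jog_arm(
  commands="-1 0.16 0.15 -0.04 0 0 0; -1 0.16 0.15 -0.04 0 0 0; -1 0.16 0.15 -0.04 0 0 0; -1 0.16 0.15 -0.04 0 0 0; -1 0.16 0.15 -0.04 0 0 0",
)

```text
clock: 0.6
position: [0.4196, -0.4076, 0.1813]
ee_rot: [-2.612, 1.746, 0.001]
force: [0.3, -1.1, 0.4]
width: 1.0
```

Call:
jog_arm(
  commands="-1 0.13 0.077 0.01 0 0 -0.0144; -1 0.13 0.077 0.01 0 0 -0.0144; -1 0.13 0.077 0.01 0 0 -0.0143; -1 0 0 0 0 0 0; -1 0 0 0 0 0 0",
)

```text
clock: 1.1
position: [0.5364, -0.3385, 0.1902]
ee_rot: [2.356, -2.078, -0.002]
force: [-0.1, -0.8, -0.8]
width: 1.002
```

```bash
python3 - <<'E'
from h import *
s=status.observe();print(s['position'],s['ee_rot'],s['force'],s['joints'])
d=grab('wrist');save(d,'d.png')
W=world(d);px=d['pixels'].astype(int)
dark=px.max(-1)<70
def rng(x0,x1,y0,y1,z0,z1): return (W[...,0]>x0)&(W[...,0]<x1)&(W[...,1]>y0)&(W[...,1]<y1)&(W[...,2]>z0)&(W[...,2]<z1)
h=rng(.45,.66,-.4,-.28,.058,.075)
print(h.sum(),W[h].min(0),W[h].max(0),W[h].mean(0))
if h.sum():
    l=cv2.fitLine(W[h&dark][:,:2].astype(np.float32),cv2.DIST_HUBER,0,.01,.01).ravel();print(l,np.degrees(np.arctan2(l[1],l[0])), cv2.minAreaRect((W[h&dark][:,:2]*1000).astype(np.float32)))
E
```

```text
[ 0.53644745 -0.33849027  0.19021486] [ 2.35622461e+00 -2.07765133e+00 -1.59500362e-03] [-0.0804414  -0.7652415  -0.82034483] [ 4.80275435e-01  4.80395885e-01 -2.29688412e-03  1.59281092e+00
  1.13668359e-03  1.06941764e+00 -9.67613361e-01]
3552 [ 0.4886902  -0.35755942  0.05800279] [ 0.65998762 -0.30553716  0.06915998] [ 0.57125862 -0.33795363  0.06511662]
[ 0.99263513  0.12114262  0.54682744 -0.341436  ] 6.9580503 ((544.1788940429688, -342.0187072753906), (107.17981719970703, 18.69858741760254), 6.827493667602539)
```

View pics/d.png

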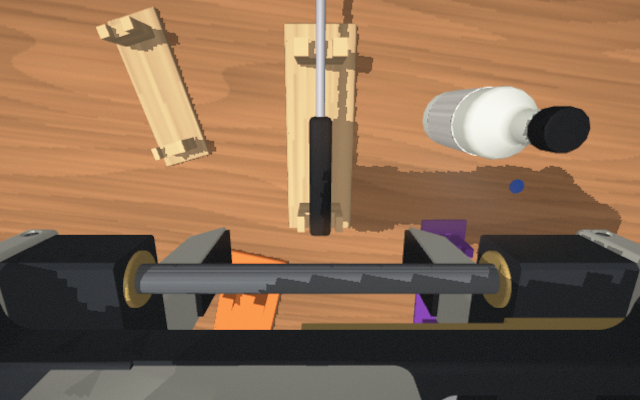

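The wrist view shows the handle at (320,175), centred between the open fingers. The bottle at (500,120) is clear of them. I go down and grip.

Call:
jog_arm(
  commands="-1 0.005 -0.007 -0.11 0 0 0; -1 0 0 -0.11 0 0 0; -1 0 0 -0.11 0 0 0; -1 0 0 -0.1 0 0 0; -1 0 0 -0.074 0 0 0",
)

```text
clock: 1.65
position: [0.5344, -0.3434, 0.0376]
ee_rot: [2.349, -2.084, -0.004]
force: [-0.7, -0.2, -0.1]
width: 1.0
```

Call:
jog_arm(
  commands="0.2 0 0 0 0 0 0; 0.5 0 0 0 0 0 0; 1 0 0 0 0 0 0; 1 0 0 0 0 0 0; 1 0 0 0 0 0 0",
  force=15,
)

```text
clock: 2.15
position: [0.5377, -0.3424, 0.0409]
ee_rot: [-2.352, 2.082, -0.003]
force: [0.1, -0.7, -0.4]
width: 0.617
```

Call:
jog_arm(
  commands="1 0 0 0 0 0 0; 1 0 0 0 0 0 0; 1 0 0 0 0 0 0; 1 0 0 0 0 0 0; 1 0 0 0 0 0 0",
)

```text
clock: 2.65
position: [0.5371, -0.3419, 0.0396]
ee_rot: [2.353, -2.082, -0.0]
force: [-0.0, 1.1, 0.9]
width: 0.215
```

Call:
jog_arm(
  commands="1 0 0 0 0 0 0; 1 0 0 0 0 0 0; 1 0 0 0 0 0 0; 1 0 0 0 0 0 0; 1 0 0 0 0 0 0",
  force=50,
)

```text
clock: 3.15
position: [0.5371, -0.342, 0.0396]
ee_rot: [2.353, -2.082, -0.0]
force: [0.7, 0.3, 0.9]
width: 0.217
```

Call:
jog_arm(
  commands="1 0 0 0.03 0 0 0; 1 0 0 0.06 0 0 0; 1 0 0 0.1 0 0 0; 1 0 0 0.12 0 0 0; 1 0 0 0.1 0 0 0",
)

```text
clock: 3.65
position: [0.5373, -0.3422, 0.1651]
ee_rot: [-2.352, 2.082, -0.002]
force: [0.8, -0.7, -1.7]
width: 0.213
```

Call:
jog_arm(
  commands="1 -0.0388 0.1434 0 0 0 -0.00115; 1 -0.0388 0.1434 0 0 0 -0.00115; 1 -0.0388 0.1434 0 0 0 -0.00115; 1 -0.0388 0.1434 0 0 0 -0.00115; 1 -0.0388 0.1434 0 0 0 -0.00115",
)

```text
clock: 4.15
position: [0.4782, -0.1254, 0.1634]
ee_rot: [-2.314, 2.125, -0.001]
force: [1.1, 1.0, -0.9]
width: 0.214
```

Call:
jog_arm(
  commands="1 -0.0388 0.1434 0 0 0 -0.00115; 1 -0.0388 0.1434 0 0 0 -0.00115; 1 -0.0388 0.1434 0 0 0 -0.00115; 1 0 0 -0.1 0 0 0; 1 0 0 -0.1 0 0 0",
)

```text
clock: 4.65
position: [0.4449, 0.0039, 0.1035]
ee_rot: [-2.293, 2.143, -0.004]
force: [-0.4, -1.1, -1.7]
width: 0.212
```

Call:
jog_arm(
  commands="1 0 0 -0.1 0 0 0; 1 0 0 -0.06 0 0 0; 1 0 0 0 0 0 0; 1 0 0 0 0 0 0; 1 0 0 0 0 0 0",
)

```text
clock: 5.15
position: [0.445, 0.0022, 0.0559]
ee_rot: [-2.29, 2.148, -0.002]
force: [-0.2, -0.3, -1.3]
width: 0.212
```

```bash
cat > look.py <<'E'
from h import *
import sys
s=status.observe();print(s['position'],s['ee_rot'],s['force'],s['clock'])
np.set_printoptions(suppress=True,precision=4)
T=s['position']
for n in('top','side'):
    d=grab(n);W=world(d)
    R=np.array([.99795,.0640]);L=np.array([-.0640,.99795])
    o=np.array([.786,.0245]); X=(W[...,:2]-o)@R; Y=(W[...,:2]-o)@L
    tx=(T[:2]-o)@R; z=W[...,2]
    m=(X>tx+.06)&(X<tx+.23)&(abs(Y)<.05)&(z>.03)&(z<.077)
    P=np.c_[X[m],Y[m],z[m]]*1000
    if len(P)==0: print(n,'none'); continue
    k=P[:,0]<P[:,0].max()-15; l=np.polyfit(P[k,0],P[k,1],1); lz=np.polyfit(P[k,0],P[k,2],1)
    print(n,len(P),'rack-frame tcp x',tx*1000,'shaft y fit: slope',l[0],'y at x=0',l[1],'z slope',lz[0],'z at hook',np.polyval(lz,P[:,0].max()),'xmax',P[:,0].max())
    q=P[P[:,0]>P[:,0].max()-12]; print(q[np.argsort(q[:,0])].round(0).tolist())
E
python3 look.py; python3 - <<'E'
from h import *
d=load('side');u,v=proj(d,[[.68,.02,.05]])[0].astype(int)
A=cv2.resize(d['pixels'][v-60:v+60,u-80:u+80],None,fx=4,fy=4,interpolation=cv2.INTER_CUBIC);cv2.imwrite('pics/e.png',A[...,::-1]);print(u,v)
E
```

```text
[0.44498836 0.00219102 0.05593651] [-2.29022757e+00  2.14827497e+00 -2.26496924e-03] [-0.20463887 -0.29825362 -1.29243312] 5.15
top 63 rack-frame tcp x -341.7403389906345 shaft y fit: slope 0.00840416327905023 y at x=0 1.9019720131545936 z slope -0.01307218625995231 z at hook 72.34931158857972 xmax -128.64364185825679
[[-139.0, -0.0, 74.0], [-139.0, 3.0, 74.0], [-138.0, -3.0, 71.0], [-135.0, -3.0, 73.0], [-135.0, 3.0, 72.0], [-134.0, -0.0, 69.0], [-133.0, 3.0, 76.0], [-129.0, -0.0, 72.0]]
side 118 rack-frame tcp x -341.7403389906345 shaft y fit: slope -0.010315868767313127 y at x=0 -0.6383986769048277 z slope -0.013582366236903788 z at hook 72.70236266825297 xmax -130.27649134937735
[[-142.0, 3.0, 55.0], [-141.0, 5.0, 76.0], [-141.0, 5.0, 72.0], [-141.0, 2.0, 46.0], [-141.0, 1.0, 58.0], [-140.0, -5.0, 73.0], [-140.0, -1.0, 75.0], [-139.0, -0.0, 48.0], [-139.0, 3.0, 58.0], [-138.0, -2.0, 58.0], [-138.0, 3.0, 50.0], [-137.0, 1.0, 60.0], [-137.0, 0.0, 74.0], [-137.0, 1.0, 63.0], [-136.0, 1.0, 51.0], [-136.0, 1.0, 43.0], [-136.0, 4.0, 57.0], [-135.0, 3.0, 64.0], [-135.0, -2.0, 76.0], [-135.0, 3.0, 67.0], [-135.0, 2.0, 71.0], [-135.0, 3.0, 59.0], [-134.0, 1.0, 73.0], [-133.0, 4.0, 75.0], [-132.0, -2.0, 74.0], [-131.0, 2.0, 69.0], [-130.0, 1.0, 75.0]]
282 190
```

View pics/e.png

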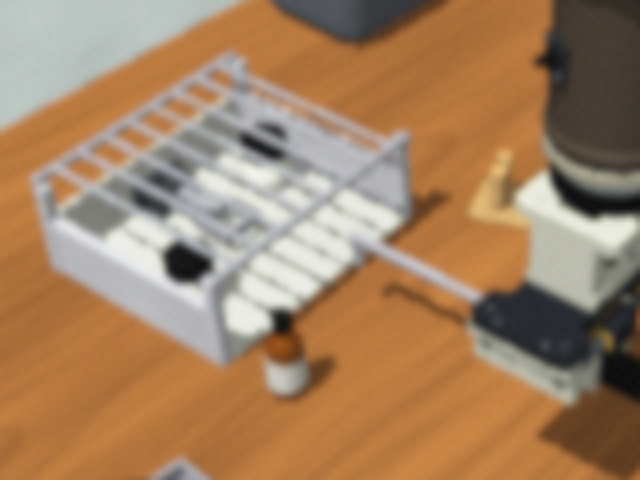

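The crop shows the hook at about (355,245), in front of the rack and under its front bar, in line with the bolt. The dropper at (285,355) is clear. I lower it 9 mm and go in.

Call:
jog_arm(
  commands="1 0 0 -0.03 0 0 0; 1 0.11 0.007 0 0 0 0; 1 0.12 0.0077 0 0 0 0; 1 0.12 0.0077 0 0 0 0; 1 0.105 0.0068 0 0 0 0",
)

```text
clock: 5.75
position: [0.5823, 0.011, 0.0454]
ee_rot: [-2.291, 2.149, -0.001]
force: [-0.1, 0.1, -0.6]
width: 0.212
```

Call:
jog_arm(
  commands="1 0 0 0 0 0 0; 1 0 0 0 0 0 0; 1 0 0 0 0 0 0; 1 0 0 0 0 0 0; 1 0 0 0 0 0 0",
)

```text
clock: 6.25
position: [0.5798, 0.0108, 0.0458]
ee_rot: [2.291, -2.149, -0.0]
force: [0.7, -1.0, -1.0]
width: 0.216
```

```bash
python3 look.py; python3 - <<'E'
from h import *
d=load('side');u,v=proj(d,[[.77,.02,.05]])[0].astype(int);e=load('top');p,q=proj(e,[[.77,.02,.05]])[0].astype(int)
f=lambda d,u,v:cv2.resize(d['pixels'][v-30:v+30,u-40:u+40],None,fx=8,fy=8,interpolation=cv2.INTER_CUBIC)[:,120:520]
cv2.imwrite('pics/f.png',np.hstack([f(d,u,v),f(e,p,q)])[...,::-1]);print(u,v,p,q)
E
```

```text
[0.57980629 0.01078193 0.04576548] [ 2.29119025e+00 -2.14890307e+00 -2.72695872e-04] [ 0.65739989 -1.03860277 -1.03009618] 6.25
top 50 rack-frame tcp x -206.64896485702425 shaft y fit: slope 0.04533076507175028 y at x=0 2.5194626670923452 z slope -0.0993318588054644 z at hook 57.50823450981738 xmax 13.156097774583577
[[1.0, -2.0, 65.0], [5.0, 2.0, 64.0], [6.0, -2.0, 63.0], [13.0, 15.0, 31.0]]
side 73 rack-frame tcp x -206.64896485702425 shaft y fit: slope 0.007325977800078144 y at x=0 1.6748181916720508 z slope -0.013103854549263673 z at hook 62.919391665859315 xmax 4.992611683889905
[[-7.0, 3.0, 38.0], [-7.0, -1.0, 63.0], [-5.0, 1.0, 64.0], [-4.0, -2.0, 46.0], [-3.0, 2.0, 52.0], [-3.0, -3.0, 49.0], [-3.0, 2.0, 48.0], [-3.0, 4.0, 37.0], [-3.0, 4.0, 61.0], [-3.0, 1.0, 55.0], [-3.0, -1.0, 65.0], [-1.0, 1.0, 62.0], [-0.0, 2.0, 55.0], [-0.0, 0.0, 37.0], [0.0, 2.0, 50.0], [0.0, 0.0, 64.0], [2.0, 4.0, 59.0], [3.0, 2.0, 60.0], [5.0, 0.0, 62.0]]
262 178 319 134
```

View pics/f.png

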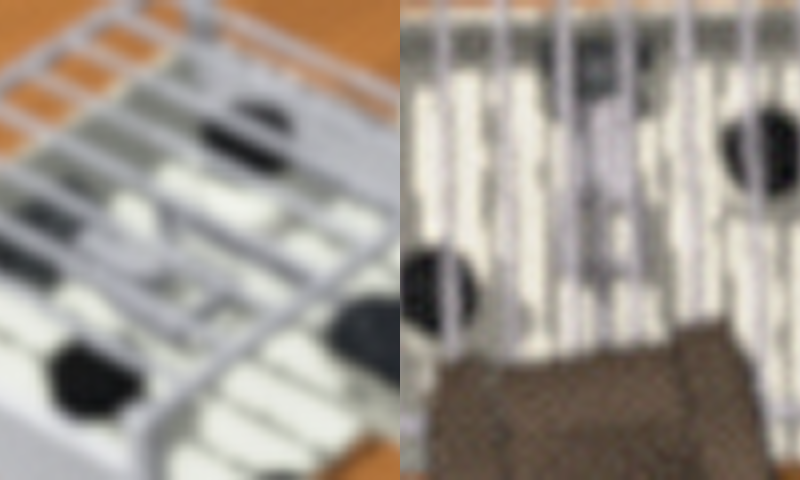

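The top part of the picture shows the shaft tip over the eye's opening. The side depth puts the hook tip at rack x≈−2, y≈+1.5 mm, well within the opening. I lower it in careful stages.

Call:
jog_arm(
  commands="1 0.006 -0.003 -0.01 0 0 0; 1 0 0 -0.01 0 0 0; 1 0 0 -0.007 0 0 0; 1 0 0 -0.004 0 0 0; 1 0 0 -0.003 0 0 0",
)

```text
clock: 6.85
position: [0.5822, 0.01, 0.0352]
ee_rot: [2.291, -2.149, -0.0]
force: [0.8, 0.2, -0.8]
width: 0.213
```

Call:
jog_arm(
  commands="1 0 0 -0.005 0 0 0; 1 0 0 -0.005 0 0 0; 1 0 0 -0.004 0 0 0; 1 0 0 -0.003 0 0 0; 1 0 0 -0.003 0 0 0",
)

```text
clock: 7.35
position: [0.5823, 0.01, 0.0294]
ee_rot: [-2.291, 2.149, -0.0]
force: [0.3, 0.1, -1.8]
width: 0.215
```

Call:
jog_arm(
  commands="1 0 0 -0.006 0 0 0; 1 0 0 -0.006 0 0 0; 1 0 0 -0.006 0 0 0; 1 0 0 -0.001 0 0 0; 1 0 0 0 0 0 0",
)

```text
clock: 7.85
position: [0.5822, 0.01, 0.0237]
ee_rot: [2.291, -2.149, -0.0]
force: [-0.3, 1.0, -1.5]
width: 0.213
```

Call:
jog_arm(
  commands="1 -0.01 -0.0006 0 0 0 0; 1 -0.01 -0.0006 0 0 0 0; 1 -0.01 -0.0006 0 0 0 0; 1 -0.01 -0.0006 0 0 0 0; 1 -0.005 -0.0003 0 0 0 0",
)

```text
clock: 8.35
position: [0.5693, 0.0093, 0.0241]
ee_rot: [-2.291, 2.148, -0.002]
force: [3.9, 0.5, -1.3]
width: 0.21
```

The force is about 4 N, so the hook has caught and the bolt is sliding. I keep pulling, staying short of the earliest possible stop.

Call:
jog_arm(
  commands="1 -0.01 -0.0006 0 0 0 0; 1 -0.01 -0.0006 0 0 0 0; 1 -0.01 -0.0006 0 0 0 0; 1 -0.008 -0.0005 0 0 0 0; 1 -0.005 -0.0003 0 0 0 0",
)

```text
clock: 8.85
position: [0.5557, 0.0084, 0.0238]
ee_rot: [-2.291, 2.149, -0.0]
force: [3.6, -0.6, -1.6]
width: 0.215
```

```bash
cat > eye.py <<'E'
from h import *
s=status.observe();print(s['position'],s['force'],s['ft_torque'],s['clock'])
R=np.array([.99795,.0640]);L=np.array([-.0640,.99795]);o=np.array([.786,.0245])
for n in('side','top'):
    d=grab(n);W=world(d);X=(W[...,:2]-o)@R*1000;Y=(W[...,:2]-o)@L*1000;z=W[...,2]*1000
    m=(abs(Y)<23)&(abs(Y)>14)&(z>15)&(z<31)&(X>-75)&(X<40); print(n,'eye side bars x',np.sort(X[m].round()))
    m=(abs(Y)<8)&(z>30)&(z<70)&(X>-60)&(X<20); print('  shaft/hook xmax',np.sort(X[m].round())[-12:])
E
python3 eye.py
```

```text
[0.55572988 0.00840786 0.02383949] [ 3.5866655  -0.64094699 -1.63887291] [ 0.11725848 -0.79966107 -0.00879166] 8.85
side eye side bars x [-37. -35. -35. -34. -33. -32. -29. -28. -25. -24. -23. -23. -20. -19.
 -19. -17. -14. -14. -11. -10.  -9.  -9.  -7.  -6.  -5.  -3.   0.   1.]
  shaft/hook xmax [-47. -47. -41. -40. -33. -31. -26. -25. -25. -24. -23. -22.]
top eye side bars x [-36. -36. -36. -32. -32. -31. -29. -29. -28. -27. -24. -23. -21. -21.
 -21. -18. -15. -15. -13.  -8.  -8.  -7.  -6.  -4.  -2.   0.   1.]
  shaft/hook xmax [-33. -33. -31. -29. -28. -28. -27. -25. -21. -21. -21. -20.]
```

The eye has moved about 18 mm and is at x≈−18. From here I creep.

Call:
jog_arm(
  commands="1 -0.0033 -0.0002 0 0 0 0; 1 -0.0033 -0.0002 0 0 0 0; 1 -0.0033 -0.0002 0 0 0 0; 1 -0.0017 -0.0001 0 0 0 0; 1 -0.0017 -0.0001 0 0 0 0",
)

```text
clock: 9.45
position: [0.5519, 0.0082, 0.0238]
ee_rot: [-2.291, 2.149, -0.0]
force: [5.2, 0.9, -1.0]
width: 0.219
```

Call:
jog_arm(
  commands="1 -0.0015 -0.0001 0 0 0 0; 1 -0.0015 -0.0001 0 0 0 0; 1 -0.0015 -0.0001 0 0 0 0; 1 -0.001 -0.0001 0 0 0 0; 1 0 0 0 0 0 0",
)

```text
clock: 9.95
position: [0.5502, 0.0081, 0.0238]
ee_rot: [2.291, -2.149, -0.0]
force: [2.8, -0.0, -2.1]
width: 0.215
```

Call:
jog_arm(
  commands="1 -0.002 -0.0001 0 0 0 0; 1 -0.002 -0.0001 0 0 0 0; 1 -0.002 -0.0001 0 0 0 0; 1 -0.001 -0.0001 0 0 0 0; 1 0 0 0 0 0 0",
)

```text
clock: 10.45
position: [0.5481, 0.008, 0.0238]
ee_rot: [2.291, -2.149, -0.0]
force: [3.3, 0.4, -1.8]
width: 0.216
```

Call:
jog_arm(
  commands="1 -0.002 -0.0001 0 0 0 0; 1 -0.002 -0.0001 0 0 0 0; 1 -0.002 -0.0001 0 0 0 0; 1 -0.001 -0.0001 0 0 0 0; 1 0 0 0 0 0 0",
)

```text
clock: 10.95
position: [0.5461, 0.0078, 0.0238]
ee_rot: [2.291, -2.149, 0.0]
force: [4.1, 0.1, -1.8]
width: 0.215
```

Call:
jog_arm(
  commands="1 -0.002 -0.0001 0 0 0 0; 1 -0.002 -0.0001 0 0 0 0; 1 -0.002 -0.0001 0 0 0 0; 1 -0.001 -0.0001 0 0 0 0; 1 0 0 0 0 0 0",
)

```text
clock: 11.45
position: [0.5459, 0.0079, 0.0242]
ee_rot: [-2.29, 2.147, -0.003]
force: [10.2, 0.4, -4.4]
width: 0.215
```

Resistance has risen to 10 N. I hold here and check.

Call:
jog_arm(
  commands="1 0 0 0 0 0 0; 1 0 0 0 0 0 0; 1 0 0 0 0 0 0; 1 0 0 0 0 0 0; 1 0 0 0 0 0 0",
)

```text
clock: 11.95
position: [0.5459, 0.0079, 0.0242]
ee_rot: [-2.29, 2.147, -0.003]
force: [9.7, -0.1, -3.7]
width: 0.216
```

```bash
python3 eye.py
```

```text
[0.54585054 0.0078886  0.02421077] [ 9.69901373 -0.07210877 -3.68044144] [ 0.05883389 -1.62117111 -0.02068849] 11.95
side eye side bars x [-41. -37. -34. -33. -33. -31. -29. -26. -25. -24. -22. -22. -19. -18.
 -17. -15. -14. -14. -10.  -9.]
  shaft/hook xmax [-55. -48. -48. -40. -38. -37. -37. -36. -33. -32. -29.]
top eye side bars x [-47. -47. -45. -42. -41. -40. -38. -38. -36. -36. -34. -33. -31. -31.
 -28. -27. -26. -25. -22. -21. -20. -19. -17. -16. -14. -13. -11. -10.
  20.]
  shaft/hook xmax [-45. -42. -40. -38. -38. -37. -34. -33. -33. -32. -31. -28.]
```

The eye is at about −28.5 mm in my frame after some 28 mm of travel. The hold stays rigid, so this is the end stop. I add about 0.7 mm to reach 12 N and hold.

Call:
jog_arm(
  commands="1 -0.0012 -0.0001 0 0 0 0; 1 -0.0011 -0.0001 0 0 0 0; 1 0 0 0 0 0 0; 1 0 0 0 0 0 0; 1 0 0 0 0 0 0",
)

```text
clock: 12.55
position: [0.5458, 0.0079, 0.0244]
ee_rot: [-2.289, 2.147, -0.005]
force: [10.6, 0.5, -4.9]
width: 0.212
```

Call:
jog_arm(
  commands="1 -0.0015 -0.0001 0 0 0 0; 1 0 0 0 0 0 0; 1 0 0 0 0 0 0; 1 0 0 0 0 0 0; 1 0 0 0 0 0 0",
)

```text
clock: 13.05
position: [0.5458, 0.0079, 0.0244]
ee_rot: [-2.288, 2.146, -0.005]
force: [12.3, 0.2, -5.7]
width: 0.215
```

Call:
jog_arm(
  commands="1 0 0 0 0 0 0; 1 0 0 0 0 0 0; 1 0 0 0 0 0 0; 1 0 0 0 0 0 0; 1 0 0 0 0 0 0",
)

```text
clock: 13.55
position: [0.5458, 0.0079, 0.0244]
ee_rot: [-2.288, 2.147, -0.005]
force: [12.9, 0.8, -5.1]
width: 0.215
```

Held 12–13 N for over a second. Now I relax, move forward to free the hook, and check the rod's tilt in the grip.

Call:
jog_arm(
  commands="1 0.007 0.0004 0 0 0 0; 1 0.01 0.0006 0 0 0 0; 1 0.01 0.0006 0 0 0 0; 1 0.006 0.0004 0 0 0 0; 1 0 0 0 0 0 0",
)

```text
clock: 14.05
position: [0.5524, 0.0082, 0.0236]
ee_rot: [2.291, -2.149, -0.001]
force: [0.1, 0.2, -1.6]
width: 0.212
```

```bash
python3 eye.py; python3 look.py
```

```text
[0.55237727 0.00821275 0.02356391] [ 0.09752203  0.22980592 -1.57646828] [0.00515738 0.03181829 0.02006843] 14.05
side eye side bars x [-41. -41. -37. -35. -33. -32. -31. -31. -28. -26. -25. -24. -24. -23.
 -22. -19. -18. -17. -15. -14. -11. -11.]
  shaft/hook xmax [-50. -40. -31. -30. -29. -27. -26. -22.]
top eye side bars x [-46. -45. -45. -44. -43. -41. -38. -38. -37. -36. -34. -34. -33. -33.
 -30. -29. -28. -27. -26. -24. -24. -20. -20. -20. -17. -16. -14. -13.
 -10.  -9.]
  shaft/hook xmax [-34. -33. -33. -30. -30. -29. -26. -26. -23. -23. -18. -12.]
[0.55229774 0.00817105 0.02362089] [ 2.29106233e+00 -2.14863730e+00 -7.39624555e-04] [-0.02653402  0.07659413 -1.18485231] 14.15
top 54 rack-frame tcp x -234.26822181589188 shaft y fit: slope 0.08575447215563962 y at x=0 4.6526239376259255 z slope -0.041698008521479084 z at hook 39.59406283102502 xmax -22.64488775648545
[[-33.0, -0.0, 44.0], [-33.0, -3.0, 43.0], [-33.0, 3.0, 43.0], [-30.0, -20.0, 30.0], [-29.0, 3.0, 41.0], [-29.0, -0.0, 41.0], [-29.0, -3.0, 40.0], [-26.0, -0.0, 43.0], [-26.0, 3.0, 43.0], [-26.0, -4.0, 41.0], [-26.0, -11.0, 75.0], [-23.0, -0.0, 43.0]]
side 56 rack-frame tcp x -234.26822181589188 shaft y fit: slope 0.003595192142413374 y at x=0 1.0396696766513849 z slope -0.004443708086173671 z at hook 40.77911333255453 xmax -23.864061449480744
[[-33.0, -2.0, 44.0], [-32.0, 2.0, 38.0], [-28.0, -1.0, 30.0], [-28.0, 3.0, 32.0], [-27.0, 2.0, 36.0], [-24.0, 3.0, 38.0]]
```

Bolt stays at −28 and the hook is centred in the eye with no force. I lift it out and withdraw.

Call:
jog_arm(
  commands="1 0 0 0.012 0 0 0; 1 0 0 0.018 0 0 0; 1 0 0 0.02 0 0 0; 1 0 0 0.018 0 0 0; 1 0 0 0.006 0 0 0",
)

```text
clock: 14.75
position: [0.5532, 0.0082, 0.0469]
ee_rot: [-2.291, 2.149, -0.001]
force: [-0.9, 0.0, -1.3]
width: 0.212
```

Call:
jog_arm(
  commands="1 -0.02 -0.0013 0 0 0 0; 1 -0.09 -0.0058 0 0 0 0; 1 -0.11 -0.007 0 0 0 0; 1 -0.11 -0.007 0 0 0 0; 1 -0.06 -0.0038 0 0 0 0",
)

```text
clock: 15.25
position: [0.4318, 0.0003, 0.0456]
ee_rot: [2.29, -2.147, -0.003]
force: [-0.5, -0.3, -2.0]
width: 0.216
```

```bash
python3 eye.py
```

```text
[4.31825160e-01 2.57473910e-04 4.56014651e-02] [-0.52547307 -0.29340211 -1.97120655] [ 0.04806485  0.04180767 -0.03849418] 15.25
side eye side bars x [-45. -44. -40. -39. -37. -36. -33. -33. -32. -32. -29. -29. -28. -26.
 -23. -22. -22. -22. -22. -20. -20. -17. -16. -15. -14. -14. -11.  -8.]
  shaft/hook xmax []
top eye side bars x [-46. -45. -45. -44. -42. -42. -40. -39. -38. -38. -36. -33. -33. -32.
 -31. -31. -28. -27. -25. -25. -25. -21. -21. -19. -17. -17. -14. -11.
 -11. -11.]
  shaft/hook xmax []
```

Call:
jog_arm(
  commands="1 0 0 0.08 0 0 0; 1 0 0 0.12 0 0 0; 1 0 0 0.12 0 0 0; 1 0 0 0.08 0 0 0; 1 0 0 0 0 0 0",
)

```text
clock: 15.85
position: [0.4383, 0.001, 0.1691]
ee_rot: [-2.288, 2.146, -0.007]
force: [1.2, 0.1, -1.3]
width: 0.214
```

Call:
jog_arm(
  commands="1 0.037 -0.142 0 0 0 0.00115; 1 0.037 -0.142 0 0 0 0.00115; 1 0.037 -0.142 0 0 0 0.00115; 1 0.037 -0.142 0 0 0 0.00115; 1 0.037 -0.142 0 0 0 0.00115",
)

```text
clock: 16.35
position: [0.4912, -0.214, 0.1648]
ee_rot: [2.33, -2.106, -0.001]
force: [0.9, 0.4, -1.9]
width: 0.213
```

Call:
jog_arm(
  commands="1 0.037 -0.142 0 0 0 0.00115; 1 0.037 -0.142 0 0 0 0.00115; 1 0.037 -0.12 0 0 0 0.00115; 1 0 0 0 0 0 0; 1 0 0 0 0 0 0",
)

```text
clock: 16.85
position: [0.5239, -0.3341, 0.1642]
ee_rot: [2.35, -2.084, -0.003]
force: [-0.2, 0.3, -1.7]
width: 0.21
```

```bash
python3 -c "
from h import *
s=status.observe();print(s['position'],s['ee_rot'],s['force'])"
```

```text
[ 0.52394698 -0.33405057  0.16415861] [ 2.35027    -2.08359108 -0.00314781] [-0.15057698  0.28606778 -1.71566859]
```

Call:
jog_arm(
  commands="1 0.022 -0.0135 0 0 0 0; 1 0.022 -0.013 -0.05 0 0 0; 1 0 0 -0.1 0 0 0; 1 0 0 -0.1 0 0 0; 1 0 0 -0.04 0 0 0",
)

```text
clock: 17.35
position: [0.5365, -0.3395, 0.0752]
ee_rot: [2.354, -2.08, -0.007]
force: [-1.7, 0.5, -1.1]
width: 0.213
```

Call:
jog_arm(
  commands="1 0 0 0 0 0 0; 1 0 0 0 0 0 0; 1 0 0 0 0 0 0; 1 0 0 0 0 0 0; 1 0 0 0 0 0 0",
)

```text
clock: 17.85
position: [0.5382, -0.3417, 0.08]
ee_rot: [-2.352, 2.082, -0.003]
force: [0.5, -0.1, -1.3]
width: 0.213
```

```bash
python3 - <<'E'
from h import *
s=status.observe();print(s['position'],s['ee_rot'],s['force'])
d=grab('wrist');t=grab('top')
cv2.imwrite('pics/g.png',np.hstack([d['pixels'][0:260,200:500],cv2.resize(t['pixels'][135:235,380:480],(260,260),interpolation=cv2.INTER_CUBIC)])[...,::-1])
for n,d in(('wrist',d),('top',t)):
    W=world(d);px=d['pixels'].astype(int);grey=abs(px[...,0]-px[...,2])<45
    m=grey&(W[...,0]>.605)&(W[...,0]<.76)&(abs(W[...,1]+.32)<.04)&(W[...,2]>.075)&(W[...,2]<.115)
    P=W[m];print(n,len(P))
    if len(P)>10:
        l=cv2.fitLine(P.astype(np.float32),cv2.DIST_HUBER,0,.01,.01).ravel();print(l,'yaw',np.degrees(np.arctan2(l[1],l[0])),'pitch',np.degrees(np.arcsin(l[2]/np.sign(l[0]))),'xmax',P[:,0].max(),'y at .66',l[4]+(.66-l[3])*l[1]/l[0],'z at .66',l[5]+(.66-l[3])*l[2]/l[0])
E
```

```text
[ 0.53823952 -0.34169169  0.07999964] [-2.35228392  2.08182606 -0.00254219] [ 0.46068436 -0.11952554 -1.27742573]
wrist 2214
[ 0.9927348   0.1201946  -0.00556453  0.63042665 -0.33186528  0.09849184] yaw 6.90344 pitch -0.3188255 xmax 0.6484003442358016 y at .66 -0.3282847 z at .66 0.09832607
top 107
[ 0.9908346   0.13470334 -0.01008632  0.67773145 -0.3228583   0.09800048] yaw 7.741863 pitch -0.5779136 xmax 0.7464733544856024 y at .66 -0.3252689 z at .66 0.09818098
```

View pics/g.png

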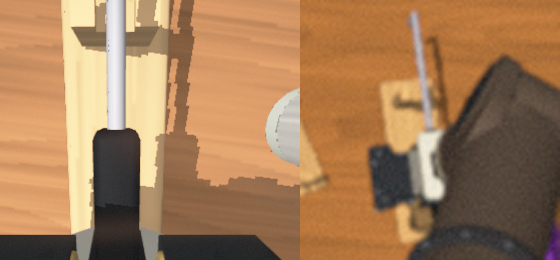

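The wrist part shows the shaft (115,60) centred in the front cradle slot. Yaw is 6.9° against 7.0° originally, with almost no tilt. I lower it gently.

Call:
jog_arm(
  commands="1 0 0 -0.04 0 0 0; 1 0 0 -0.035 0 0 0; 1 0 0 -0.025 0 0 0; 1 0 0 -0.012 0 0 0; 1 0 0 -0.006 0 0 0",
)

```text
clock: 18.45
position: [0.5374, -0.3412, 0.0427]
ee_rot: [2.352, -2.082, -0.002]
force: [-0.3, 0.2, -1.1]
width: 0.215
```

Call:
jog_arm(
  commands="1 0 0 -0.005 0 0 0; 1 0 0 -0.004 0 0 0; 1 0 0 -0.003 0 0 0; 1 0 0 0 0 0 0; 1 0 0 0 0 0 0",
)

```text
clock: 18.95
position: [0.5379, -0.3414, 0.0402]
ee_rot: [-2.353, 2.082, -0.001]
force: [0.1, 0.2, -1.2]
width: 0.216
```

Call:
jog_arm(
  commands="1 0 0 -0.0015 0 0 0; 1 0 0 -0.001 0 0 0; 1 0 0 0 0 0 0; 1 0 0 0 0 0 0; 1 0 0 0 0 0 0",
  force=10,
)

```text
clock: 19.45
position: [0.5379, -0.3415, 0.0396]
ee_rot: [-2.353, 2.082, -0.001]
force: [-1.0, 1.9, 5.9]
width: 0.218
```

Call:
jog_arm(
  commands="0.5 0 0 0 0 0 0; 0.4 0 0 0 0 0 0; 0.2 0 0 0 0 0 0; 0 0 0 0 0 0 0; -0.2 0 0 0 0 0 0",
)

```text
clock: 19.95
position: [0.5377, -0.3414, 0.0391]
ee_rot: [2.353, -2.082, -0.0]
force: [-0.7, -0.9, 0.3]
width: 0.512
```

Call:
jog_arm(
  commands="-0.5 0 0 0 0 0 0; -0.7 0 0 0 0 0 0; -0.7 0 0 0 0 0 0; -0.7 0 0 0 0 0 0; -0.7 0 0 0 0 0 0",
)

```text
clock: 20.45
position: [0.5377, -0.3414, 0.0393]
ee_rot: [2.353, -2.082, 0.0]
force: [0.0, 0.5, -0.1]
width: 0.845
```

Call:
jog_arm(
  commands="-0.7 0 0 0.05 0 0 0; -0.7 0 0 0.1 0 0 0; -0.7 0 0 0.15 0 0 0; -0.7 0 0 0.15 0 0 0; -0.7 0 0 0.05 0 0 0",
)

```text
clock: 20.95
position: [0.5398, -0.3427, 0.1958]
ee_rot: [-2.351, 2.081, -0.013]
force: [-0.1, 0.2, 0.1]
width: 0.847
```

```bash
python3 - <<'E'
from h import *
s=status.observe();print(s['position'],s['force'],s['width'])
d=grab('wrist');save(d,'k.png')
W=world(d);px=d['pixels'].astype(int);dark=px.max(-1)<70
m=(W[...,0]>.45)&(W[...,0]<.66)&(W[...,1]>-.4)&(W[...,1]<-.28)&(W[...,2]>.058)&(W[...,2]<.075)&dark
l=cv2.fitLine(W[m].astype(np.float32),cv2.DIST_HUBER,0,.01,.01).ravel();print(l,np.degrees(np.arctan2(l[1],l[0])),cv2.minAreaRect((W[m][:,:2]*1000).astype(np.float32)),np.median(W[m][:,2]))
E
python3 eye.py
```

```text
[ 0.53981697 -0.34265991  0.19581895] [-0.14324394  0.15067017  0.1372164 ] 0.8470945230265411
[ 0.99361825  0.11274999 -0.00319336  0.5477519  -0.3417188   0.06672981] 6.4738984 ((544.8938598632812, -342.1469421386719), (107.4358139038086, 18.767993927001953), 6.964791774749756) 0.06683283605151685
[ 0.54010571 -0.34279716  0.1964899 ] [ 0.57545502 -1.49354474  1.62244652] [ 0.02164758 -0.04219303 -0.03795935] 21.0
side eye side bars x [-45. -44. -41. -39. -36. -34. -32. -31. -30. -30. -28. -25. -24. -23.
 -22. -21. -20. -19. -19. -19. -15. -14. -14. -13. -12. -10.  40.]
  shaft/hook xmax []
top eye side bars x [-46. -45. -44. -43. -43. -41. -38. -38. -37. -35. -34. -34. -31. -31.
 -31. -28. -27. -27. -26. -23. -20. -20. -18. -18. -16. -13. -11. -10.
 -10.]
  shaft/hook xmax [-16. -15. -12.]
```

View pics/k.png

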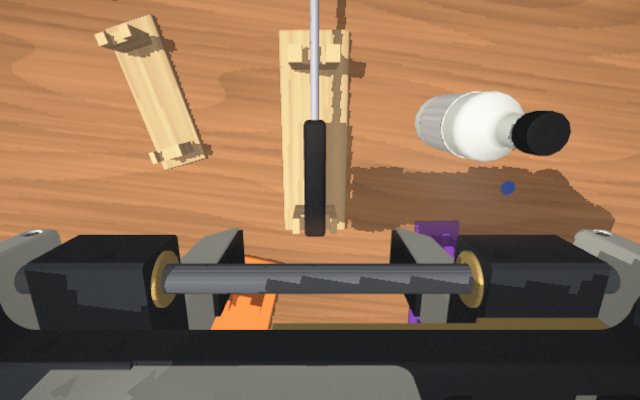

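Call:
jog_arm(
  commands="-0.7 0 0 0 0 0 0; -0.7 0 0 0 0 0 0; -0.7 0 0 0 0 0 0; -0.7 0 0 0 0 0 0; -0.7 0 0 0 0 0 0",
)

```text
clock: 21.6
position: [0.5376, -0.3413, 0.1888]
ee_rot: [2.353, -2.082, -0.001]
force: [-0.6, 0.2, 0.7]
width: 0.848
```

```bash
python3 -c "
from h import *
print(status.observe()['force']);print(arm.sign_off())"
```

```text
[-0.5715071   0.16114462  0.6819938 ]
the job is handed in; nothing more can be done
None
```

I drew the bolt to its end stop with the hooked rod, seated it, laid the rod back in its rest and handed the job in at about 22 s of robot time; no verdict was reported.

**Pull:** The stop was felt after about 28 mm of travel. At the stop the pull was about 10 N for over a second, then 12–13 N for over half a second. With the vertical part added it stayed about 14 N, under the 18 N limit.

**Last checks:**
- **Rod:** its centre is within about 1 mm of where it lay at the start, with yaw 6.5–7.0° against 7.0°. The handle's top is 66.8 mm up, so the axis lies at about 55 mm.
- **Bolt:** it stayed drawn after unhooking, with the eye at about x = −28 mm in my camera-fitted rack frame.
- **Hand:** open, about 190 mm above the counter, touching nothing.

**Doubtful:** my reading of about −28 mm is just short of the stated −30 to −50 mm for a seated eye, and sits right at the −28 mm limit. That is within my 2–3 mm camera error, and the stop was rigid: 13 N moved it no further.

I did not measure the bystanders again at the end. The last pictures and force readings showed no contact with any of them.

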